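Find the lid that fits the bit box and snap it on

ROBOT

A 6-joint arm with a two-finger parallel gripper is mounted at the origin on a cart in front of the work surface, level with it; the furniture and walls round the work are solid. World frame = base frame: x ahead of the robot, y to its left, z up, the work surface at z = 0. Lengths are in mm, angles in rad, forces in N, time in s.
With the tool pointing down it reaches from about 400 to 925 mm from the base axis. Payload 12.5 kg.
Tool frame: the origin (TCP) lies at the centre of the arm's flange, where the gripper is bolted on; the fingertips stand 190 mm ahead of it and the grasp point (between the pads) lies 171 mm ahead of it; z points along the fingers, y is the line along which they close (so a half turn about z gives the same grasp; the last joint's range is limited). The gripper opens to 95 mm and grips with 3 to 60 N. Pads are 20 mm wide; open, the fingers measure 119 mm over their backs; the gripper's body (75 mm by 180 mm) begins 59 mm behind the grasp point.
Start: joints at [1.243, 0.491, 1.559, -0, 1.092, -0.106], TCP at [137.467, 609.695, 404.761] pointing down, gripper open.
Joint ranges: [-3.1, 3.1], [-0.84, 2.19], [0.05, 2.79], [-1.13, 4.28], [0.06, 2.93], [-2.69, 2.69]. Speed limits (rad/s): [2.22, 2.22, 2.79, 3.14, 3.14, 3.14].

INTERFACE

Orientations are given as [roll, pitch, yaw] about the fixed x, y, z axes, in that order (R = Rz(yaw) Ry(pitch) Rx(roll)).
In Python, from cell import env, read_camera, search_frame, cut_out gives the robot as it stands. The module is installed in compiled form; this text tells all that it offers.
- The arm moves only by the tool move_arm, never from a script. Its argument "commands" is a list of rows, each a list of 3 entries, a list of its own where there are three numbers: the shift along the world's x, y, z normalised to -1 to 1, where 1 is 0.03 m, then the turn about the world's z normalised to -1 to 1, where 1 is 0.08 rad, then the opening, from -1 (shut) to 1 (fully open), so that 0 is half open. A call has 1 to 20 rows; each row shifts and turns the commanded pose from where the row before left it; what a row does not reach is not made up. A row lasts 1/12 s, in which the tool goes at most 41.7 mm and 7.16 degrees, less where a joint would pass 70% of its speed; a pose out of reach is approached as far as the arm can. A call with a number of a shift or a turn outside -1 to 1 is refused whole. A call with a gripper value outside its range is refused whole. The fingers move at their own pace and stop on an object; the grip force is fixed at half the most. Time passes only in rows, so rows that do not move let the fingers close. It gives the time, the measured TCP pose, the force, the opening and the grip force at its end, in the units of the state.
- env.state(): the state, without advancing time (a new reading comes with each control period).
- read_camera(name): name is "side" or "top" or "wrist"; returns a dict with "image" (400x640x3 uint8, red, green, blue), "fx", "fy", "cx", "cy" (pixels), "rvec" (rotation vector, rad) and "tvec" (3), from world to camera coordinates, as OpenCV has them. Camera axes: x right, y down, z forward; pixel columns grow to the right and rows downward; lengths in mm; the calibration is good to about 2 mm. The wrist camera is an equidistant fisheye: a pixel r from the principal point sees the ray r / f radians off the axis. A picture is of the moment at which its call begins. There is no depth.
- env.job_done(): hands the job in; it is judged then, once.
Trained networks look in a picture, given as the dict that the camera call returned (one of the last four; its "shot" number tells which), for a name from the list of things; names that differ only in an ending like _2 or _b are one class to them, and where a whole thing is asked for, a point or a joint stands for the part that bears it (a point fixed in the world has none). Each returns a list of dicts, best first, with "confidence" (0 to 1); they miss things now and then, are a little off and sometimes report something else, mostly with a low value. They report only what shows in the picture. A call takes as long as a camera call.
- search_frame(thing, picture): "at" ([column, row] in pixels, amid what is visible of it).
- cut_out(thing, picture): "region" (400x640 bool, what is visible of it) and "at" ([column, row] in pixels, amid what is visible of it).
The state is a dict: "t": time; "joints": joint angles; "qvel": joint speeds; "tau": joint torques, N m; "eef_pos": TCP position; "tcp_rot": TCP orientation; "ft_force": force on the tool from outside, world axes, zero at the start; "moment": the same for the moment, N m; "opening": opening from 0.0 (shut) to 1.0 (fully open); "grip_force": force on a finger pad.
Only numpy, scipy, OpenCV 4.12 (cv2) and the standard library are available. Lean on these libraries where they do the work, as an engineer would, in place of code of your own. Each camera call takes 0.05 s, during which the arm holds its last target. There are 200 camera calls.

TASK

Close the wooden box that holds the screw bits with the one lid in the rack that fits its mouth; the three lids look alike, so try them. Draw each lid that you try out of the rack by its front end, lay it down on the table, and lift it to the box only by its handle. Press the lid that fits down flat until it snaps home, and leave the other two lying flat on the table (in the rack or out of it).

Things in the scene. Friction and masses are not known exactly. Their poses are not given: they have to be found in the camera images.
- box: open plywood box fixed to the table, 124 x 64 mm (x by y), with a flat darker wooden flange 150 x 88 mm round its mouth at the top, 66 mm above the table. Origin: centre of the underside; x along its length, z up. A rack of screw bits already stands inside, well below the mouth.
- box_mouth (a point): centre of the box's mouth at the height of the flange's upper face; axes as the box. Mouth 97 mm (x) by 41 mm (y). In the middle of each short side a small sprung steel catch pokes 4.5 mm into it, 7.5 mm below the flange: a fitting lid drops in about 5 mm freely, then needs some 5 to 20 N of push to snap past them.
- rack: low plywood rack fixed to the table, 94 mm deep (x), 346 mm wide (y), 56 mm high, the roof 6 mm thick: three bays 112 mm apart, no floor. Origin: centre of the underside; the open front looks to its -x. One lid lies on the table in each bay, its front end sticking out about 37 mm; its handle is under the roof until the lid is drawn out by 60 mm or more.
- lid_a: one of three lids alike from above, 122 (x) x 60 (y) x 40 mm high, about 0.12 kg: plywood plate 8 mm thick (16 to 24 mm above the origin), a wooden tongue 16 mm deep below, on which it lies, and a bar handle on top along x, 56 long, 14 wide, 16 mm high (24 to 40 mm above the origin). Origin: centre of the tongue's underside; z up. Fits either way round.
- lid_b: another lid, the same but for its tongue. Of the three, one has a tongue of 92 x 36 mm, which fits the mouth; the tongues of the two others are 104 x 36 mm and 92 x 48 mm: these land on the flange and stay 16 mm too high. Which name has which tongue is not told.
- lid_c: another lid, the same but for its tongue; see lid_a and lid_b
- lid_a_seat (a point): centre of the plate's underside on lid_a, 16 mm above its origin; on a fitted lid this lies in the box's mouth point
- lid_b_seat (a point): the same on lid_b
- lid_c_seat (a point): the same on lid_c
- lid_a_handle (a point): centre of the bar handle of lid_a, 32 mm above its origin, 8 mm above the plate
- lid_b_handle (a point): the same on lid_b
- lid_c_handle (a point): the same on lid_c

How it is judged (in metres and radians):
On the way, in this order (a step that is already met when the one before it is completed fails the run):
1. a lid has been drawn out of the rack by 50 mm or more and lies flat on the table, let go (((distance of lid_a from where it was at the start of the episode above 0.05 m and contact force between lid_a and the fingers below 0.1 N and height (world z) of lid_a below 0.008 m and angle between lid_a's own z axis and vertical below 0.1 rad) or (distance of lid_b from where it was at the start of the episode above 0.05 m and contact force between lid_b and the fingers below 0.1 N and height (world z) of lid_b below 0.008 m and angle between lid_b's own z axis and vertical below 0.1 rad) or (distance of lid_c from where it was at the start of the episode above 0.05 m and contact force between lid_c and the fingers below 0.1 N and height (world z) of lid_c below 0.008 m and angle between lid_c's own z axis and vertical below 0.1 rad))), for 0.1 s.
2. a lid is lifted, held by its handle (((height (world z) of lid_a above 0.03 m and contact force between lid_a and the fingers above 0.5 N and distance between the grasp point and lid_a_handle below 0.04 m) or (height (world z) of lid_b above 0.03 m and contact force between lid_b and the fingers above 0.5 N and distance between the grasp point and lid_b_handle below 0.04 m) or (height (world z) of lid_c above 0.03 m and contact force between lid_c and the fingers above 0.5 N and distance between the grasp point and lid_c_handle below 0.04 m))), for 0.1 s.
At the end, for the whole second after the job is handed in: The lid that fits is snapped onto the box: its plate lies flat on the flange (within 3 mm of it and 0.05 rad of level), centred on the mouth within 6 mm, at rest; the other two lids lie flat on the table, in or out of the rack (((horizontal distance between lid_a_seat and box_mouth below 0.006 m and z of lid_a_seat in the frame of box_mouth below 0.003 m and angle between the x axis of lid_a and the x axis of box, either way round below 0.15 rad and angle between lid_a's own z axis and vertical below 0.05 rad and linear speed of lid_a below 0.02 m/s and height (world z) of each of lid_b, lid_c below 0.008 m and angle between each of lid_b, lid_c's own z axis and vertical below 0.1 rad) or (horizontal distance between lid_b_seat and box_mouth below 0.006 m and z of lid_b_seat in the frame of box_mouth below 0.003 m and angle between the x axis of lid_b and the x axis of box, either way round below 0.15 rad and angle between lid_b's own z axis and vertical below 0.05 rad and linear speed of lid_b below 0.02 m/s and height (world z) of each of lid_a, lid_c below 0.008 m and angle between each of lid_a, lid_c's own z axis and vertical below 0.1 rad) or (horizontal distance between lid_c_seat and box_mouth below 0.006 m and z of lid_c_seat in the frame of box_mouth below 0.003 m and angle between the x axis of lid_c and the x axis of box, either way round below 0.15 rad and angle between lid_c's own z axis and vertical below 0.05 rad and linear speed of lid_c below 0.02 m/s and height (world z) of each of lid_a, lid_b below 0.008 m and angle between each of lid_a, lid_b's own z axis and vertical below 0.1 rad))); the robot touches nothing.
It fails at once if a lid is carried more than 80 mm above the table gripped elsewhere than by its handle ((height (world z) of lid_a above 0.08 m and contact force between lid_a and the fingers above 0.5 N and distance between the grasp point and lid_a_handle above 0.04 m) or (height (world z) of lid_b above 0.08 m and contact force between lid_b and the fingers above 0.5 N and distance between the grasp point and lid_b_handle above 0.04 m) or (height (world z) of lid_c above 0.08 m and contact force between lid_c and the fingers above 0.5 N and distance between the grasp point and lid_c_handle above 0.04 m)).
It also fails if it takes over 72 s, if anything falls off the work surface, if the arm or the gripper's body presses on something with over 40 N, if the wrist force passes 120 N, or if a joint passes its speed limit or range.

## Working session

There is one attempt and no reset: what is moved stays moved. The work goes in short steps, Python scripts to look and compute and a tool call to move; the robot and the scene stay as the last step left them, time stands still between calls to the robot, and variables do not carry over. Pictures are saved under pics/ and viewed, at most 10 in all, crops included, and the job is handed in when it is done.

Besides the shell and the picture viewer there is one more tool, called after "Emit:" by a JSON object that holds its "op" and its "data", one argument or row to a line. move_arm: Moves the arm, as the interface text tells. Its arguments: {"type":"object","properties":{"commands":{"type":"array","items":{"type":"array"}}},"required":["commands"]}

```bash
mkdir -p pics; cat > h.py <<'E'
from cell import env, read_camera, search_frame, cut_out
import numpy as np, cv2
def ray(p,uv):
    R=cv2.Rodrigues(np.array(p["rvec"],float))[0]; t=np.array(p["tvec"],float).ravel()
    return R.T, -R.T@t
def toz(p,uv,z):
    Rt,c=ray(p,uv); d=Rt@np.array([(uv[0]-p["cx"])/p["fx"],(uv[1]-p["cy"])/p["fy"],1.])
    return c+d*(z-c[2])/d[2]
def save(p,n): cv2.imwrite("pics/"+n,p["image"][:,:,::-1])
E
python3 - <<'E'
from h import *
s=env.state(); print(s["t"],s["eef_pos"],s["tcp_rot"],s["opening"],s["ft_force"])
for n in("top","side"):
    p=read_camera(n); save(p,n+"0.png"); print(n,p["fx"],ray(p,0)[1])
    for th in("box","box_mouth","rack","lid_a","lid_a_handle"):
        for r in search_frame(th,p): 
            u=r["at"]; print(th,np.round(u),round(r["confidence"],2),np.round(toz(p,u,66 if "box" in th else 24),0))
E
```

```text
0.0 [137.45910165 609.65066168 404.15901972] [-3.14043937e+00 -9.98087579e-05  2.91980833e+00] 1.0016322225309222 [-0.45071891 -0.76924122 -0.51773021]
top 419.05029711946815 [ 494.23316693   62.55341361 1184.34507155]
box [220. 250.] 0.76 [439. 327.  66.]
box_mouth [221. 253.] 0.78 [433. 325.  66.]
rack [372. 183.] 0.62 [620. -84.  24.]
rack [369. 209.] 0.58 [548. -73.  24.]
rack [412. 203.] 0.25 [ 565. -194.   24.]
lid_a [413. 203.] 0.61 [ 565. -196.   24.]
lid_a [372. 209.] 0.59 [549. -81.  24.]
lid_a [334. 212.] 0.52 [540.  25.  24.]
lid_a_handle [338. 210.] 0.74 [547.  12.  24.]
side 494.62393344861636 [ 425.33125098 -698.62835687  795.71871253]
box [260. 144.] 0.63 [426. 287.  66.]
box_mouth [261. 142.] 0.78 [429. 293.  66.]
rack [381. 264.] 0.67 [637. -95.  24.]
lid_a [360. 310.] 0.95 [ 570. -195.   24.]
lid_a [340. 264.] 0.73 [556. -81.  24.]
lid_a [327. 229.] 0.72 [546.  16.  24.]
lid_a [263. 145.] 0.62 [434. 338.  24.]
lid_a_handle [326. 229.] 0.56 [545.  17.  24.]
```

View pics/top0.png

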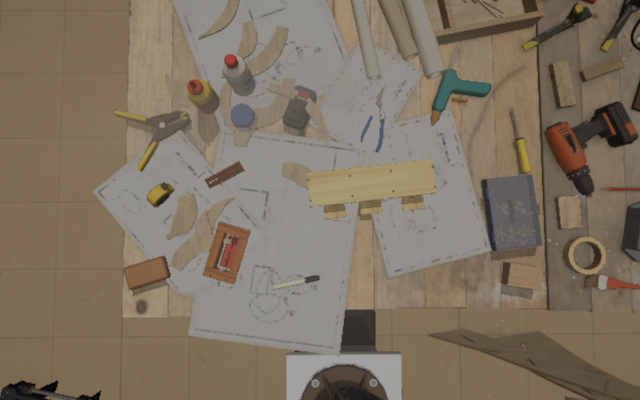

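View pics/side0.png

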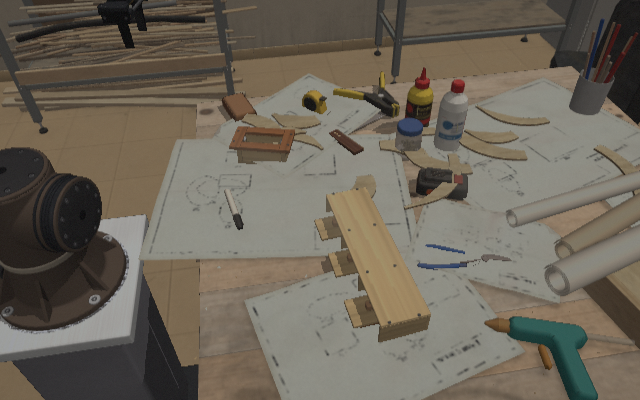

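The top view shows the box at about (227,252), slightly turned, with its long side roughly along world x. The rack roof spans about (307,172) to (436,193), and the lid ends show at (335,212), (371,208) and (412,203). Next I'll fit outlines.

```bash
cat >> h.py <<'E'
def rect(p,m,z):
    m=m.astype(np.uint8); c=max(cv2.findContours(m,0,cv2.CHAIN_APPROX_NONE)[0],key=cv2.contourArea)
    w=np.array([toz(p,q[0],z)[:2] for q in c],np.float32); r=cv2.minAreaRect(w)
    (cx,cy),(a,b),t=r; t=t if a>=b else t+90
    t=(t+90)%180-90
    return np.round([cx,cy,max(a,b),min(a,b),np.radians(t)],3)
E
python3 - <<'E'
from h import *
for n in("top","side"):
    p=read_camera(n)
    o=p["image"].copy()
    for th,z in(("box",66),("rack",56),("lid_a",24)):
        for r in cut_out(th,p)[:4]:
            if r["confidence"]<.3: continue
            print(n,th,round(r["confidence"],2),r["region"].sum(),rect(p,r["region"],z))
            o[r["region"]]=o[r["region"]]//2+np.array({"box":[0,127,0],"rack":[0,0,127],"lid_a":[127,0,127]}[th],np.uint8)
    q=o[130:300,190:460] if n=="top" else o[110:350,210:450]
    q=cv2.resize(q,None,fx=2.4,fy=2.4,interpolation=cv2.INTER_NEAREST) 
    cv2.imwrite(f"pics/{n}1.png",q[:,:,::-1])
E
```

```text
top box 0.6 1429 [ 4.34227e+02  3.10839e+02  1.49431e+02  9.01550e+01 -3.10000e-01]
top rack 0.56 4527 [620.416 -77.542 349.597  99.254  -1.459]
top lid_a 0.66 311 [544.353  23.192  61.475  40.19   -1.499]
top lid_a 0.63 300 [ 567.474 -195.548   59.902   39.632   -1.451]
top lid_a 0.57 296 [557.532 -78.651  60.597  38.739  -1.493]
side box 0.97 2000 [ 4.27313e+02  2.84976e+02  1.54170e+02  1.48275e+02 -2.68000e-01]
side rack 0.93 7564 [615.52  -90.196 376.023 108.598  -1.467]
side lid_a 0.79 428 [547.816  20.461  62.215  44.589  -1.462]
side lid_a 0.74 526 [559.083 -78.395  62.764  44.747  -1.499]
side lid_a 0.66 762 [ 570.497 -196.966   66.071   47.053   -1.443]
```

View pics/top1.png

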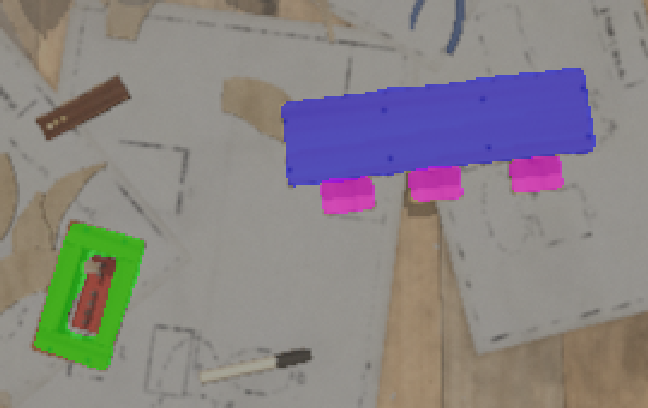

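The masks sit well on the box (green), the rack (blue) and the lid ends (magenta). I'll look at the box from above with the wrist camera on the way.

Emit:
{"op": "move_arm", "data": {
  "commands": [
    [[0.9,-0.9,0],-0.1,1],
    [[0.9,-0.9,0],-0.1,1],
    [[0.9,-0.9,0],-0.1,1],
    [[0.9,-0.9,0],-0.1,1],
    [[0.9,-0.9,0],-0.1,1],
    [[0.9,-0.9,0],-0.1,1],
    [[0.9,-0.9,0],-0.1,1],
    [[0.9,-0.9,0],-0.1,1],
    [[0.9,-0.9,0],-0.1,1],
    [[0.9,-0.9,0],-0.1,1],
    [[0.9,-0.9,0],-0.1,1],
    [[0,0,0],0,1],
    [[0,0,0],0,1],
    [[0,0,0],0,1]
  ]
}}

```text
t: 2.17
eef_pos: [434.3, 312.7, 404.7]
tcp_rot: [3.142, -0.0, 2.831]
ft_force: [-0.7, 0.4, -0.7]
opening: 1.0
grip_force: 0.0
```

```bash
cat >> h.py <<'E'
_toz=toz
def toz(p,uv,z):
    if not p.get("fish"): return _toz(p,uv,z)
    Rt,c=ray(p,uv); x=(uv[0]-p["cx"])/p["fx"]; y=(uv[1]-p["cy"])/p["fy"]; th=np.hypot(x,y)+1e-9
    d=Rt@np.array([np.sin(th)*x/th,np.sin(th)*y/th,np.cos(th)]); return c+d*(z-c[2])/d[2]
def wrist(): 
    p=read_camera("wrist"); p["fish"]=1; return p
E
python3 - <<'E'
from h import *
s=env.state(); print(s["t"],s["eef_pos"],s["tcp_rot"])
p=wrist(); save(p,"w0.png"); print(ray(p,0)[1],p["fx"])
for r in cut_out("box",p): print(r["confidence"],r["at"],r["region"].sum(),rect(p,r["region"],66))
for r in search_frame("box_mouth",p): print("mouth",r["confidence"],r["at"],toz(p,r["at"],66))
E
```

```text
2.1667 [434.33814194 312.71679676 404.72017546] [ 3.14151932e+00 -2.93567712e-04  2.83113235e+00]
[370.76404635 333.38595764 385.20826614] 309.70691628693146
0.74 [335.9, 192.6] 8773 [ 4.35886e+02  3.12419e+02  1.52285e+02  8.93200e+01 -2.89000e-01]
mouth 0.84 [337.8, 188.8] [439.26281715 328.84773061  66.        ]
```

View pics/w0.png

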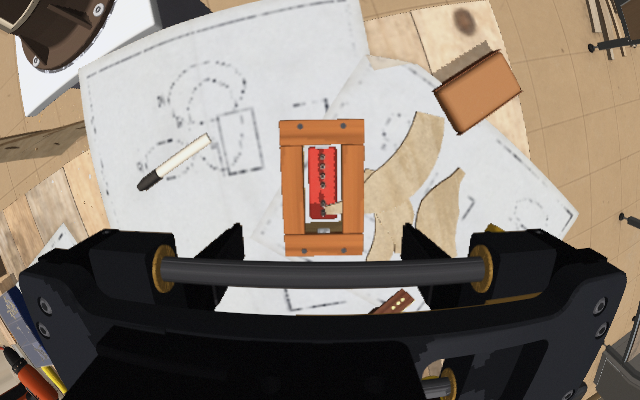

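The wrist view shows the whole flange, with corners at about (280,121), (363,119), (364,254) and (286,255). I'll refine the box pose by fitting the known 150x88 rectangle to the outline.

```bash
cat > fitbox.py <<'E'
from h import *
from scipy.optimize import least_squares
def fit(p,m,z,L,W,x0):
    c=max(cv2.findContours(m.astype(np.uint8),0,cv2.CHAIN_APPROX_NONE)[0],key=cv2.contourArea)
    h=cv2.convexHull(c)[:,0]; poly=np.zeros(m.shape,np.uint8); cv2.fillPoly(poly,[h],1)
    c=max(cv2.findContours(poly,0,cv2.CHAIN_APPROX_NONE)[0],key=cv2.contourArea)[:,0]
    w=np.array([toz(p,q,z)[:2] for q in c])
    def f(v):
        d=w-v[:2]; c,s=np.cos(v[2]),np.sin(v[2]); a=abs(d[:,0]*c+d[:,1]*s)-L/2; b=abs(-d[:,0]*s+d[:,1]*c)-W/2
        return np.maximum(a,b)
    r=least_squares(f,x0,loss="soft_l1"); return np.round(r.x,3),np.round(np.median(abs(r.fun)),2)
E
python3 - <<'E'
from fitbox import *
for p,n in((wrist(),"w"),(read_camera("top"),"t")):
    for r in cut_out("box",p)[:1]:
        print(n,fit(p,r["region"],66,150,88,[435,312,-.29]))
        h=cv2.cvtColor(p["image"],cv2.COLOR_RGB2HSV); m=cv2.inRange(h,(4,110,60),(16,255,255))>0
        k=cv2.dilate(r["region"].astype(np.uint8),np.ones((7,7)))>0
        m=cv2.morphologyEx((m&k).astype(np.uint8),cv2.MORPH_OPEN,np.ones((5,5)) if n=="w" else np.ones((2,2)))
        print(n,"col",m.sum(),fit(p,m,66,150,88,[435,312,-.29]))
E
```

```text
w (array([ 4.36073e+02,  3.12833e+02, -2.95000e-01]), np.float64(0.4))
w col 7527 (array([ 4.35688e+02,  3.13128e+02, -2.96000e-01]), np.float64(0.95))
t (array([ 4.34705e+02,  3.10277e+02, -2.86000e-01]), np.float64(1.14))
t col 606 (array([ 4.29011e+02,  3.09767e+02, -2.82000e-01]), np.float64(1.43))
```

Emit:
{"op": "move_arm", "data": {
  "commands": [
    [[0.31,-0.8,-0.3],0.44,1],
    [[0.31,-0.8,-0.3],0.44,1],
    [[0.31,-0.8,-0.3],0.44,1],
    [[0.31,-0.8,-0.3],0.44,1],
    [[0.31,-0.8,-0.3],0.44,1],
    [[0.31,-0.8,-0.3],0.44,1],
    [[0.31,-0.8,-0.3],0.44,1],
    [[0.31,-0.8,-0.3],0.44,1],
    [[0.31,-0.8,-0.3],0.44,1],
    [[0.31,-0.8,-0.3],0.44,1],
    [[0.31,-0.8,-0.3],0.44,1],
    [[0.31,-0.8,-0.3],0.44,1],
    [[0,0,0],0,1],
    [[0,0,0],0,1],
    [[0,0,0],0,1]
  ]
}}

```text
t: 3.77
eef_pos: [545.9, 25.3, 296.9]
tcp_rot: [3.141, -0.0, -3.03]
ft_force: [-0.8, -0.1, -0.0]
opening: 0.998
grip_force: 0.0
```

```bash
python3 - <<'E'
from h import *
s=env.state(); print(s["t"],s["eef_pos"],s["tcp_rot"])
p=wrist(); save(p,"w1.png")
for r in cut_out("lid_a",p): print(r["confidence"],r["at"],r["region"].sum(),rect(p,r["region"],24))
E
```

```text
3.7667 [545.86976384  25.27031432 296.89584064] [ 3.14133915e+00 -1.71122332e-04 -3.02954690e+00]
0.9 [318.1, 209.9] 3750 [550.392  23.458  59.758  49.644  -1.459]
0.81 [108.8, 202.6] 2274 [ 572.164 -190.305   70.17    50.378   -1.482]
0.74 [203.9, 208.7] 2925 [561.388 -75.9    61.314  47.188  -1.446]
```

View pics/w1.png

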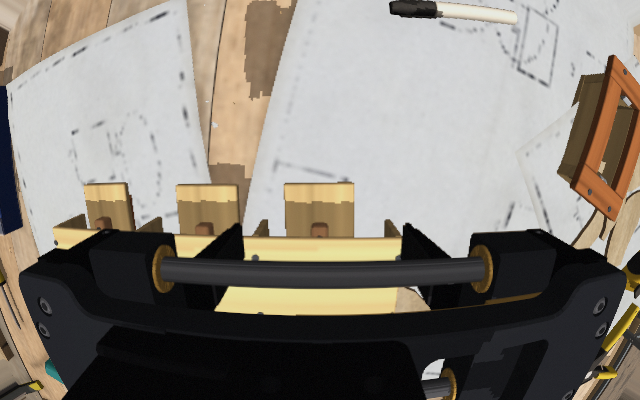

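The lid's front edge sits at row 183, columns 284-353, aligned with the tool (yaw 0.112). Next: descend, grip the front end and draw it out.

Emit:
{"op": "move_arm", "data": {
  "commands": [
    [[-0.1,-0.1,-0.84],0,1],
    [[0,0,-0.84],0,1],
    [[0,0,-0.84],0,1],
    [[0,0,-0.42],0,1],
    [[0,0,-0.42],0,1],
    [[0,0,0],0,1],
    [[0,0,0],0,-1],
    [[0,0,0],0,-1],
    [[0,0,0],0,-1],
    [[0,0,0],0,-1],
    [[0,0,0],0,-1],
    [[0,0,0],0,-1],
    [[0,0,0],0,-1],
    [[0,0,0],0,-1]
  ]
}}

```text
t: 5.03
eef_pos: [543.1, 21.7, 196.4]
tcp_rot: [3.142, 0.001, -3.029]
ft_force: [-2.1, 0.3, 5.9]
opening: 0.631
grip_force: 29.9
```

Emit:
{"op": "move_arm", "data": {
  "commands": [
    [[-0.4,-0.045,0],0,-1],
    [[-0.4,-0.045,0],0,-1],
    [[-0.4,-0.045,0],0,-1],
    [[-0.4,-0.045,0],0,-1],
    [[-0.4,-0.045,0],0,-1],
    [[-0.4,-0.045,0],0,-1],
    [[-0.4,-0.045,0],0,-1],
    [[-0.4,-0.045,0],0,-1],
    [[0,0,0],0,-1],
    [[0,0,0],0,-1],
    [[0,0,0],0,0.7],
    [[0,0,0],0,0.7],
    [[0,0,0],0,0.7],
    [[0,0,0],0,0.7],
    [[0,0,0.9],0,0.7],
    [[0,0,0.9],0,0.7],
    [[0,0,0.9],0,0.7],
    [[0,0,0.8],0,0.7],
    [[0,0,0],0,0.7],
    [[0,0,0],0,0.7]
  ]
}}

```text
t: 6.7
eef_pos: [447.1, 10.9, 301.8]
tcp_rot: [-3.141, 0.003, -3.029]
ft_force: [-0.0, -0.0, -0.8]
opening: 0.846
grip_force: 0.0
```

```bash
python3 - <<'E'
from h import *
s=env.state(); print(s["t"],s["eef_pos"],s["tcp_rot"])
p=wrist(); save(p,"w2.png")
for r in cut_out("lid_a",p): print(r["confidence"],r["at"],r["region"].sum(),rect(p,r["region"],24))
for r in cut_out("lid_a_handle",p): print("h",r["confidence"],r["at"],r["region"].sum(),toz(p,r["at"],40),rect(p,r["region"],40))
p=read_camera("top")
for r in cut_out("lid_a",p): print(r["confidence"],r["at"],r["region"].sum(),rect(p,r["region"],24))
E
```

```text
6.7 [447.0901737   10.94575011 301.76520067] [-3.14104609e+00  2.62386769e-03 -3.02881760e+00]
0.78 [319.0, 231.4] 6325 [4.65875e+02 1.34370e+01 7.31430e+01 6.05540e+01 1.29000e-01]
0.6 [241.0, 302.5] 400 [ 5.56849e+02 -5.86580e+01  3.00740e+01  2.44890e+01  1.34000e-01]
h 0.71 [322.7, 228.7] 6324 [465.16225464  13.32604329  40.        ] [4.60473e+02 1.27360e+01 6.92390e+01 5.69570e+01 1.43000e-01]
0.88 [335.3, 220.8] 493 [5.1779e+02 1.9220e+01 6.5645e+01 6.4113e+01 1.0500e-01]
0.86 [370.0, 209.2] 265 [555.489 -77.677  58.27   36.113   1.565]
0.6 [410.6, 202.2] 252 [ 568.004 -194.637   57.586   35.146   -1.51 ]
```

View pics/w2.png

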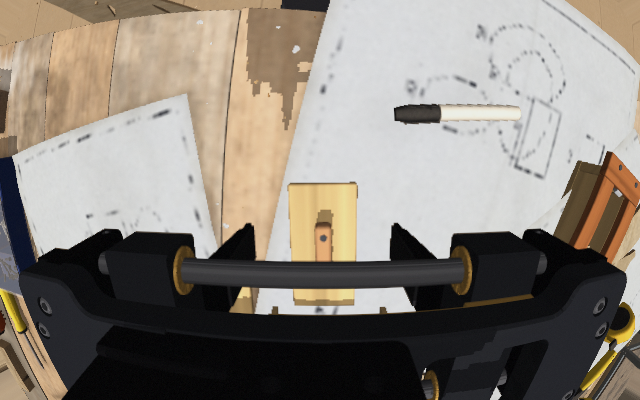

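The drawn lid lies flat. Its front edge is at row 184, its rear edge at about row 297 (columns 289-357), and the handle front is at (323,223).

```bash
python3 - <<'E'
from h import *
p=wrist(); g=p["image"].astype(int)
for c in (300,345): print(c,[(r,g[r,c].tolist()) for r in list(range(178,190,2))+list(range(284,308,2))])
print([(r,g[r,323].tolist()) for r in range(214,234,2)])
for r in (200,240): print(r,[(c,g[r,c].tolist()) for c in list(range(284,296,2))+list(range(312,336,2))+list(range(350,362,2))])
for q,z in(((323,184),24),((324,300),24),((323,222),40),((290,200),24),((356.5,200),24)): print(q,z,toz(p,q,z))
E
```

```text
300 [(178, [216, 217, 218]), (180, [218, 219, 220]), (182, [219, 220, 221]), (184, [218, 219, 221]), (186, [158, 130, 86]), (188, [226, 192, 130]), (284, [56, 55, 56]), (286, [46, 45, 47]), (288, [84, 74, 60]), (290, [235, 207, 144]), (292, [234, 208, 143]), (294, [235, 208, 144]), (296, [235, 207, 144]), (298, [235, 207, 144]), (300, [235, 208, 143]), (302, [157, 129, 85]), (304, [158, 130, 87]), (306, [159, 131, 86])]
345 [(178, [216, 218, 219]), (180, [215, 216, 218]), (182, [216, 217, 219]), (184, [105, 88, 61]), (186, [210, 176, 119]), (188, [236, 219, 153]), (284, [56, 55, 58]), (286, [47, 46, 48]), (288, [84, 77, 62]), (290, [236, 222, 155]), (292, [236, 222, 154]), (294, [235, 221, 153]), (296, [235, 220, 154]), (298, [236, 221, 155]), (300, [236, 221, 154]), (302, [168, 139, 92]), (304, [169, 140, 94]), (306, [166, 137, 91])]
[(214, [149, 122, 80]), (216, [151, 125, 82]), (218, [152, 126, 83]), (220, [152, 125, 82]), (222, [150, 123, 81]), (224, [97, 74, 50]), (226, [88, 62, 44]), (228, [116, 83, 56]), (230, [181, 132, 89]), (232, [225, 168, 116])]
200 [(284, [211, 210, 208]
[... 701 characters left out ...]
), (312, [224, 188, 130]), (314, [169, 135, 92]), (316, [214, 159, 109]), (318, [222, 168, 117]), (320, [99, 94, 92]), (322, [82, 84, 87]), (324, [82, 82, 87]), (326, [175, 135, 105]), (328, [219, 164, 113]), (330, [166, 119, 80]), (332, [205, 171, 116]), (334, [232, 203, 139]), (350, [236, 214, 150]), (352, [235, 212, 147]), (354, [235, 209, 145]), (356, [213, 196, 171]), (358, [217, 219, 222]), (360, [217, 219, 221])]
(323, 184) 24 [429.20373818   9.79948898  24.        ]
(324, 300) 24 [541.39124821  23.47189671  24.        ]
(323, 222) 40 [457.46176313  12.93471256  40.        ]
(290, 200) 24 [446.14641681 -16.7076089   24.        ]
(356.5, 200) 24 [439.80431876  39.87395612  24.        ]
```

Emit:
{"op": "move_arm", "data": {
  "commands": [
    [[0.5,0.07,-0.4],0,0.7],
    [[0.5,0.07,-0.6],0,0.7],
    [[0.47,0.06,-0.7],0,0.7],
    [[0,0,-0.7],0,0.4],
    [[0,0,-0.4],0,0],
    [[0,0,0],0,-0.5],
    [[0,0,0],0,-1],
    [[0,0,0],0,-1],
    [[0,0,0],0,-1],
    [[0,0,0],0,-1],
    [[0,0,0],0,-1],
    [[0,0,0],0,-1],
    [[0,0,0],0,-1],
    [[0,0,0],0,-1]
  ]
}}

```text
t: 8.17
eef_pos: [491.2, 16.9, 217.1]
tcp_rot: [3.142, 0.0, -3.029]
ft_force: [0.3, -1.0, -0.7]
opening: 0.146
grip_force: 30.0
```

Emit:
{"op": "move_arm", "data": {
  "commands": [
    [[-0.1,0,0.4],0,-1],
    [[-0.1,0,0.8],0,-1],
    [[0,0,0.9],0,-1],
    [[0,0.2,0.9],0,-1],
    [[-0.15,0.8,0],-0.46,-1],
    [[-0.15,0.9,0],-0.46,-1],
    [[-0.15,0.9,0],-0.46,-1],
    [[-0.15,0.9,0],-0.46,-1],
    [[-0.15,0.9,0],-0.46,-1],
    [[-0.15,0.9,0],-0.46,-1],
    [[-0.15,0.9,0],-0.46,-1],
    [[-0.15,0.9,0],-0.46,-1],
    [[-0.15,0.9,0],-0.46,-1],
    [[-0.15,0.9,0],-0.46,-1],
    [[-0.13,0.65,0],-0.49,-1],
    [[0,0.1,0],0,-1],
    [[0,0,0],0,-1],
    [[0,0,0],0,-1],
    [[0,0,0],0,-1]
  ]
}}

```text
t: 9.75
eef_pos: [436.4, 311.4, 307.2]
tcp_rot: [-3.141, -0.0, 2.847]
ft_force: [0.0, -0.5, -1.3]
opening: 0.145
grip_force: 30.0
```

```bash
python3 - <<'E'
from h import *
s=env.state(); print(s["t"],s["eef_pos"],s["tcp_rot"],s["ft_force"])
p=wrist(); q=read_camera("side"); print(q["image"].shape)
a=cv2.resize(p["image"][100:300,220:420],None,fx=2,fy=2)
b=cv2.resize(q["image"][60:200,190:330],(400,400),interpolation=cv2.INTER_CUBIC)
cv2.imwrite("pics/c3.png",np.hstack([a,b])[:,:,::-1])
E
```

```text
9.75 [436.35808936 311.43335442 307.17618451] [-3.14137220e+00 -1.56341843e-04  2.84680058e+00] [ 0.00869256 -0.52403529 -1.34309904]
(400, 640, 3)
```

View pics/c3.png

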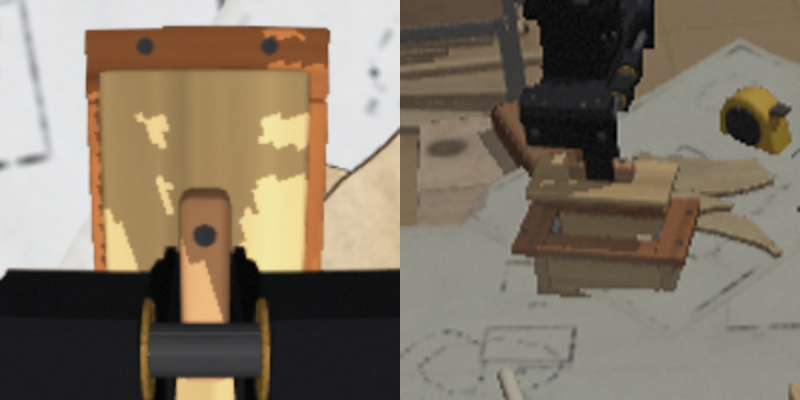

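The lid (left half of the picture) hangs level and in line over the flange. Its front edge is at row 136, columns 270-374. I'll compute the lid centre relative to the tool.

```bash
python3 - <<'E'
from fitbox import *
s=env.state(); e=np.array(s["eef_pos"]); y=s["tcp_rot"][2]-np.pi
p=wrist(); g=cv2.cvtColor(p["image"],cv2.COLOR_RGB2GRAY).astype(int)
print([(r,g[r,290],g[r,350]) for r in range(130,142)])
u=np.array([np.cos(y),np.sin(y)]);v=np.array([-u[1],u[0]])
for q in((322,135),(322,136),(271,160),(374,160)):
    w=toz(p,q,114)[:2]-e[:2]; print(q,w@u,w@v)
# flange upper edge
for q in((264,115.5),(383,115.5),(263,114),(384,114)):
    w=toz(p,q,66)[:2]-np.array([436,312.5]); b=-.295; print(q,w@[np.cos(b),np.sin(b)],w@[-np.sin(b),np.cos(b)])
E
```

```text
[(130, np.int64(86), np.int64(90)), (131, np.int64(85), np.int64(89)), (132, np.int64(84), np.int64(85)), (133, np.int64(83), np.int64(81)), (134, np.int64(84), np.int64(87)), (135, np.int64(112), np.int64(125)), (136, np.int64(132), np.int64(145)), (137, np.int64(132), np.int64(148)), (138, np.int64(135), np.int64(150)), (139, np.int64(135), np.int64(151)), (140, np.int64(134), np.int64(149)), (141, np.int64(134), np.int64(151))]
(322, 135) -61.22767868740582 0.23820793328514042
(322, 136) -60.66654827919786 0.2377591198219565
(271, 160) -47.367107817905534 -28.71544744955868
(374, 160) -47.32698382480277 29.74640491414671
(264, 115.5) -73.60826455931311 -42.03084733918538
(383, 115.5) -73.57621032251001 43.1035687444867
(263, 114) -74.72147253581947 -42.74921121345998
(384, 114) -74.69031785053409 43.82669517030272
```

Emit:
{"op": "move_arm", "data": {
  "commands": [
    [[0,0.03,-0.3],0,-1],
    [[0,0,-0.3],0,-1],
    [[0,0,-0.1],0,-1],
    [[0,0,-0.05],0,-1],
    [[0,0,-0.05],0,-1],
    [[0,0,-0.05],0,-1],
    [[0,0,-0.05],0,-1],
    [[0,0,-0.05],0,-1],
    [[0,0,0],0,-1],
    [[0,0,0],0,-1]
  ]
}}

```text
t: 10.73
eef_pos: [436.3, 312.9, 281.3]
tcp_rot: [3.141, 0.002, 2.848]
ft_force: [-7.0, -10.1, 35.5]
opening: 0.146
grip_force: 30.1
```

Emit:
{"op": "move_arm", "data": {
  "commands": [
    [[0,0,0.05],0,-1],
    [[0.05,0,0],0,-1],
    [[0,0.05,0],0,-1],
    [[-0.05,0,0],0,-1],
    [[-0.05,0,0],0,-1],
    [[0,-0.05,0],0,-1],
    [[0,-0.05,0],0,-1],
    [[0.05,0,0],0,-1],
    [[0.05,0,0],0,-1],
    [[0,0.05,0],0,-1],
    [[-0.05,0,0],0,-1],
    [[0,0,0],0,-1]
  ]
}}

```text
t: 11.73
eef_pos: [436.7, 313.2, 281.4]
tcp_rot: [3.14, 0.003, 2.848]
ft_force: [-0.1, -5.4, 16.3]
opening: 0.145
grip_force: 30.0
```

Neither pressing nor searching let it drop, so this lid rests on the flange and is too big. I'll lay it flat on the free table at about (480, 140).

Emit:
{"op": "move_arm", "data": {
  "commands": [
    [[0,0,0.5],0,-1],
    [[0,0,0.5],0,-1],
    [[0.18,-0.72,0],0,-1],
    [[0.18,-0.72,0],0,-1],
    [[0.18,-0.72,0],0,-1],
    [[0.18,-0.72,0],0,-1],
    [[0.18,-0.72,0],0,-1],
    [[0.18,-0.72,0],0,-1],
    [[0.18,-0.72,0],0,-1],
    [[0.18,-0.72,0],0,-1],
    [[0,0,-0.9],0,-1],
    [[0,0,-0.9],0,-1],
    [[0,0,-0.6],0,-1],
    [[0,0,-0.3],0,-1],
    [[0,0,-0.2],0,-1],
    [[0,0,-0.1],0,-1],
    [[0,0,0],0,-1]
  ]
}}

```text
t: 13.15
eef_pos: [479.6, 140.6, 220.0]
tcp_rot: [3.141, 0.0, 2.847]
ft_force: [0.1, 0.1, -1.7]
opening: 0.146
grip_force: 30.0
```

Emit:
{"op": "move_arm", "data": {
  "commands": [
    [[0,0,-0.05],0,-1],
    [[0,0,-0.05],0,-1],
    [[0,0,-0.03],0,-1],
    [[0,0,0],0,-1]
  ]
}}

```text
t: 13.48
eef_pos: [479.5, 140.5, 216.4]
tcp_rot: [3.141, 0.001, 2.847]
ft_force: [0.1, 0.5, -1.2]
opening: 0.147
grip_force: 30.0
```

Emit:
{"op": "move_arm", "data": {
  "commands": [
    [[0,0,-0.03],0,-1],
    [[0,0,0],0,0],
    [[0,0,0],0,1],
    [[0,0,0],0,1],
    [[0,0,0.3],0,1],
    [[0,0,0.8],0,1],
    [[0,0,0.9],0,1],
    [[0,0,0.8],0,1],
    [[0.28,-0.81,0],0.57,1],
    [[0.28,-0.81,0],0.57,1],
    [[0.28,-0.81,0],0.57,1],
    [[0.28,-0.81,0],0.57,1],
    [[0.28,-0.81,0],0.57,1],
    [[0.28,-0.81,0],0.57,1],
    [[0.28,-0.81,0],0.57,1],
    [[0.28,-0.81,0],0.57,1],
    [[0.28,-0.81,0],0.57,1],
    [[0,0,0],0,1],
    [[0,0,0],0,1]
  ]
}}

```text
t: 15.07
eef_pos: [555.0, -79.1, 299.5]
tcp_rot: [3.142, 0.0, -3.028]
ft_force: [0.4, -0.2, -0.1]
opening: 1.002
grip_force: 0.0
```

```bash
python3 - <<'E'
from h import *
s=env.state(); print(s["t"],s["eef_pos"],s["tcp_rot"])
p=wrist(); save(p,"w4.png"); q=read_camera("top")
for P in(p,q):
  for r in cut_out("lid_a",P): print(r["confidence"],r["at"],r["region"].sum(),rect(P,r["region"],24))
cv2.imwrite("pics/c4.png",np.hstack([cv2.resize(p["image"][100:300,180:420],(480,400)),cv2.resize(q["image"][160:280,200:296],(320,400))])[:,:,::-1])
E
```

```text
15.0667 [555.01417189 -79.06272013 299.54275118] [ 3.14150449e+00  1.73245106e-04 -3.02829101e+00]
0.98 [195.5, 207.1] 3093 [ 572.934 -193.064   61.726   49.851   -1.455]
0.86 [542.7, 156.8] 5085 [ 4.77941e+02  1.38651e+02  1.22133e+02  6.37960e+01 -3.03000e-01]
0.56 [318.3, 210.2] 3647 [561.739 -77.167  60.818  47.724  -1.476]
0.33 [628.3, 157.5] 2367 [4.51497e+02 2.90915e+02 1.54499e+02 8.69330e+01 3.04000e-01]
0.97 [292.0, 236.6] 906 [ 4.77032e+02  1.39242e+02  1.21049e+02  5.88830e+01 -2.93000e-01]
```

View pics/c4.png

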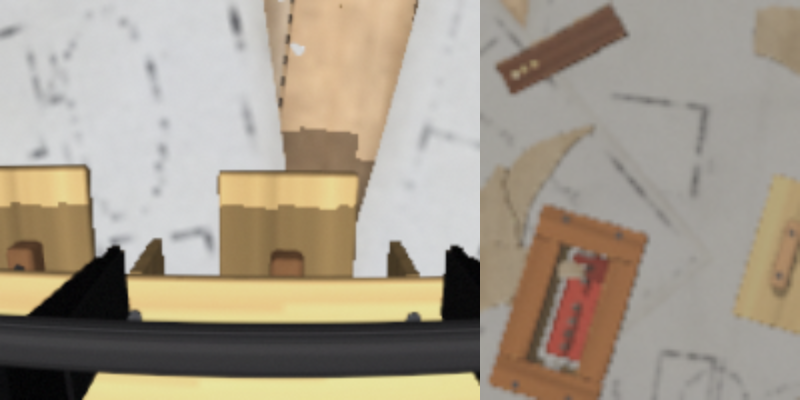

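The first lid lies flat at (477,139), and the box is clear. In the crop, lid 2's front edge is at row ~187, columns 289-358, centred under the tool. I'll grip and draw it the same way.

Emit:
{"op": "move_arm", "data": {
  "commands": [
    [[0,0.05,-0.84],0,1],
    [[0,0,-0.84],0,1],
    [[0,0,-0.84],0,1],
    [[0,0,-0.5],0,1],
    [[0,0,-0.42],0,1],
    [[0,0,0],0,-1],
    [[0,0,0],0,-1],
    [[0,0,0],0,-1],
    [[0,0,0],0,-1],
    [[0,0,0],0,-1],
    [[0,0,0],0,-1],
    [[0,0,0],0,-1],
    [[0,0,0],0,-1],
    [[-0.3,-0.033,0],0,-1],
    [[-0.5,-0.055,0],0,-1],
    [[-0.5,-0.055,0],0,-1],
    [[-0.5,-0.055,0],0,-1],
    [[-0.5,-0.055,0],0,-1],
    [[-0.5,-0.055,0],0,-1],
    [[-0.4,-0.044,0],0,-1]
  ]
}}

```text
t: 16.93
eef_pos: [458.3, -87.5, 196.6]
tcp_rot: [-3.141, 0.003, -3.026]
ft_force: [3.6, -0.2, 3.2]
opening: 0.629
grip_force: 29.8
```

Emit:
{"op": "move_arm", "data": {
  "commands": [
    [[0,0,0],0,-1],
    [[0,0,0],0,-1],
    [[0,0,0],0,0.7],
    [[0,0,0],0,0.7],
    [[0,0,0],0,0.7],
    [[0,0,0],0,0.7],
    [[0,0,0.9],0,0.7],
    [[0,0,0.9],0,0.7],
    [[0,0,0.9],0,0.7],
    [[0,0,0.8],0,0.7],
    [[0,0,0],0,0.7],
    [[0,0,0],0,0.7]
  ]
}}

```text
t: 17.93
eef_pos: [459.0, -87.2, 301.7]
tcp_rot: [-3.141, 0.002, -3.026]
ft_force: [0.2, -0.3, -0.0]
opening: 0.85
grip_force: 0.0
```

```bash
python3 - <<'E'
from h import *
s=env.state(); e=np.array(s["eef_pos"]); y=s["tcp_rot"][2]+np.pi; print(s["t"],e,y)
u=np.array([np.cos(y),np.sin(y)]);v=np.array([-u[1],u[0]])
p=wrist(); save(p,"w5.png"); g=cv2.cvtColor(p["image"],cv2.COLOR_RGB2GRAY).astype(int)
for c in(300,345): print(c,g[174:196,c])
for r in(205,240): print(r,g[r,282:298],g[r,308:336],g[r,348:364])
for q,z in(((323,186),24),((290,205),24),((357,205),24),((323,228),40)): w=toz(p,q,z)[:2]; print(q,w,(w-e[:2])@u,(w-e[:2])@v)
for r in cut_out("lid_a",p): print(r["confidence"],r["at"],rect(p,r["region"],24))
p=read_camera("top")
for r in cut_out("lid_a",p): print(r["confidence"],r["at"],rect(p,r["region"],24))
E
```

```text
17.9333 [458.99276615 -87.17837125 301.74572543] 0.11595019995803169
300 [215 214 213 213 214 214 212 163 109 158 193 199 201 201 201 200 202 202
 202 201 201 202]
345 [126 125 126 127 127 127 128 130 118 104 160 200 215 221 220 220 220 221
 220 220 220 221]
205 [222 222 222 221 221 222 204 194 208 209 209 207 206 205 204 204] [206 203 201 197 195 193 191 188 191 196 201 204 205 205 204 204 204 207
 208 208 209 209 209 207 206 207 208 210] [215 214 214 212 212 212 213 204 178 151 202 205 204 203 202 205]
240 [222 221 222 222 221 221 212 198 212 211 209 207 208 207 207 206] [204 201 196 195 184 126 158 171 180 184 178 139 102  88  84  97 136 180
 184 174 154 129 111 193 207 207 208 208] [215 216 215 215 214 203 166 179 196 196 196 195 195 195 197 197]
(323, 186) [444.4271784  -88.37599022] -14.606337454281633 0.4955236747346742
(290, 205) [ 464.32273345 -114.812105  ] 2.09721605730522 -28.06480852362925
(357, 205) [457.64728591 -57.19395072] 2.132468663500334 29.938743609931347
(323, 228) [476.33330551 -84.69333636] 17.51159798514769 0.46221192500542096
0.76 [316.7, 227.5] [ 4.77145e+02 -8.58540e+01  7.42470e+01  6.07240e+01  1.12000e-01]
0.62 [541.5, 211.7] [448.293 147.138  65.329  61.053   1.3  ]
0.88 [366.7, 215.0] [ 5.26863e+02 -8.19170e+01  7.00290e+01  5.95110e+01  7.10000e-02]
0.68 [413.2, 203.6] [ 567.428 -195.167   59.907   38.939   -1.452]
```

Emit:
{"op": "move_arm", "data": {
  "commands": [
    [[0.5,0.06,-0.4],0,0.7],
    [[0.5,0.06,-0.6],0,0.7],
    [[0.4,0.05,-0.7],0,0.7],
    [[0,0,-0.7],0,0.4],
    [[0,0,-0.4],0,0],
    [[0,0,0],0,-0.5],
    [[0,0,0],0,-1],
    [[0,0,0],0,-1],
    [[0,0,0],0,-1],
    [[0,0,0],0,-1],
    [[0,0,0],0,-1],
    [[0,0,0],0,-1],
    [[0,0,0],0,-1],
    [[0,0,0],0,-1]
  ]
}}

```text
t: 19.3
eef_pos: [501.1, -82.2, 217.2]
tcp_rot: [-3.141, 0.0, -3.026]
ft_force: [0.4, 0.1, 3.0]
opening: 0.142
grip_force: 30.0
```

Emit:
{"op": "move_arm", "data": {
  "commands": [
    [[-0.07,0,0.4],0,-1],
    [[0,0,0.8],0,-1],
    [[0,0,0.9],0,-1],
    [[0,0,0.9],0,-1],
    [[-0.15,0.94,0],-0.366,-1],
    [[-0.15,0.94,0],-0.366,-1],
    [[-0.15,0.94,0],-0.366,-1],
    [[-0.15,0.94,0],-0.366,-1],
    [[-0.15,0.94,0],-0.366,-1],
    [[-0.15,0.94,0],-0.366,-1],
    [[-0.15,0.94,0],-0.366,-1],
    [[-0.15,0.94,0],-0.366,-1],
    [[-0.15,0.94,0],-0.366,-1],
    [[-0.15,0.94,0],-0.366,-1],
    [[-0.15,0.94,0],-0.366,-1],
    [[-0.15,0.94,0],-0.366,-1],
    [[-0.15,0.94,0],-0.366,-1],
    [[-0.15,0.94,0],-0.366,-1],
    [[0,0,0],0,-1],
    [[0,0,0],0,-1]
  ]
}}

```text
t: 20.97
eef_pos: [435.2, 313.5, 307.4]
tcp_rot: [-3.142, -0.0, 2.85]
ft_force: [-0.1, -0.5, -0.9]
opening: 0.146
grip_force: 29.9
```

```bash
cat > off.py <<'E'
from h import *
s=env.state(); e=np.array(s["eef_pos"]); y=s["tcp_rot"][2]-np.pi; print(s["t"],e,y,s["ft_force"])
p=wrist(); g=cv2.cvtColor(p["image"],cv2.COLOR_RGB2GRAY).astype(int)
print(g[126:144,290],g[126:144,350],g[160,262:280],g[160,366:384])
u=np.array([np.cos(y),np.sin(y)]);v=np.array([-u[1],u[0]])
for q in((322,134),(322,136),(322,138),(271,160),(374,160)):
    w=toz(p,q,114)[:2]-e[:2]; print(q,w@u,w@v)
E
python3 off.py
```

```text
20.9667 [435.23361269 313.5292278  307.41573499] -0.29146412982146597 [-0.12948622 -0.5456276  -0.9016816 ]
[ 54  52  54  74  85  88  87  89  86  84  79 100 125 133 135 134 134 135] [ 55  56  62  87  91  92  91  90  88  86  83  92 131 148 149 151 151 151] [129 132 130 129 128 132 106  88 102 125 135 145 145 144 141 143 142 140] [220 220 219 219 219 218 216 205 177 143 140 139 138 136 135 183 228 228]
(322, 134) -61.77371107948633 0.25575795847763494
(322, 136) -60.64955900976848 0.2548484666757654
(322, 138) -59.52489109877482 0.25393653367671637
(271, 160) -47.32679439953034 -28.74999419265591
(374, 160) -47.28552315295495 29.816632952476876
```

Emit:
{"op": "move_arm", "data": {
  "commands": [
    [[0,-0.02,-0.3],-0.04,-1],
    [[0,0,-0.3],0,-1],
    [[0,0,-0.1],0,-1],
    [[0,0,-0.05],0,-1],
    [[0,0,-0.05],0,-1],
    [[0,0,-0.05],0,-1],
    [[0,0,-0.04],0,-1],
    [[0,0,0],0,-1],
    [[0,0,0],0,-1]
  ]
}}

```text
t: 21.77
eef_pos: [436.0, 312.0, 280.3]
tcp_rot: [3.141, 0.0, 2.844]
ft_force: [-0.3, 0.6, -1.9]
opening: 0.146
grip_force: 29.9
```

No contact force at 280.3, so this one is entering. I'll press it down.

Emit:
{"op": "move_arm", "data": {
  "commands": [
    [[0,0,-0.05],0,-1],
    [[0,0,-0.05],0,-1],
    [[0,0,-0.05],0,-1],
    [[0,0,-0.05],0,-1],
    [[0,0,-0.05],0,-1],
    [[0,0,0],0,-1]
  ]
}}

```text
t: 22.27
eef_pos: [435.9, 312.0, 272.4]
tcp_rot: [-3.141, -0.0, 2.844]
ft_force: [0.1, 0.8, -2.2]
opening: 0.143
grip_force: 30.0
```

Emit:
{"op": "move_arm", "data": {
  "commands": [
    [[0,0,-0.05],0,-1],
    [[0,0,-0.05],0,-1],
    [[0,0,-0.05],0,-1],
    [[0,0,-0.05],0,-1],
    [[0,0,-0.05],0,-1],
    [[0,0,0],0,-1],
    [[0,0,0],0,-1]
  ]
}}

```text
t: 22.85
eef_pos: [435.8, 311.8, 266.9]
tcp_rot: [3.141, 0.001, 2.844]
ft_force: [-5.6, -4.5, 23.8]
opening: 0.142
grip_force: 30.0
```

```bash
python3 - <<'E'
from h import *
q=read_camera("side"); p=wrist()
a=cv2.resize(p["image"][80:280,220:420],(400,400)); b=cv2.resize(q["image"][80:200,200:320],(400,400),interpolation=cv2.INTER_CUBIC)
cv2.imwrite("pics/c6.png",np.hstack([a,b])[:,:,::-1])
E
```

```text
(no output)
```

View pics/c6.png

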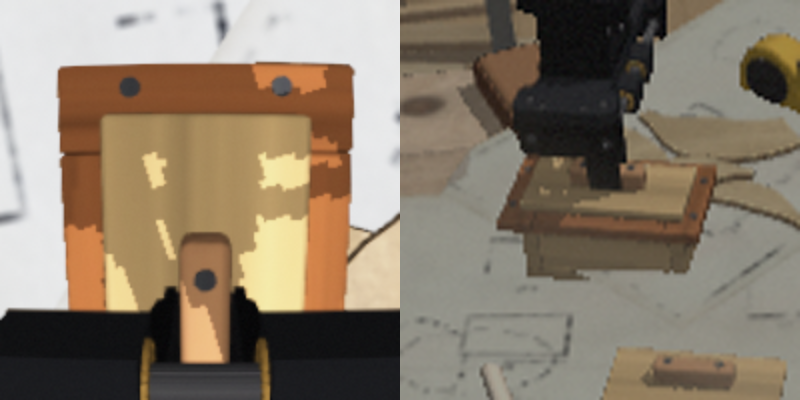

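The lid looks flat on the flange in both views. I'll press a little more to be sure of the snap, then release, back off and measure.

Emit:
{"op": "move_arm", "data": {
  "commands": [
    [[0,0,-0.04],0,-1],
    [[0,0,-0.04],0,-1],
    [[0,0,-0.04],0,-1],
    [[0,0,0],0,-1]
  ]
}}

```text
t: 23.28
eef_pos: [436.3, 311.6, 264.4]
tcp_rot: [3.14, 0.003, 2.844]
ft_force: [-5.9, -10.0, 35.6]
opening: 0.143
grip_force: 30.8
```

Emit:
{"op": "move_arm", "data": {
  "commands": [
    [[0,0,0.1],0,-1],
    [[0,0,0.1],0,0],
    [[0,0,0],0,0.5],
    [[0,0,0],0,0.5],
    [[0,0,0.3],0,1],
    [[0,0,0.9],0,1],
    [[0,0,0.9],0,1],
    [[0,0,0.9],0,1],
    [[0,0,0.9],0,1],
    [[0,0,0.5],0,1],
    [[0,0,0],0,1],
    [[0,0,0],0,1]
  ]
}}

```text
t: 24.28
eef_pos: [435.7, 312.0, 400.2]
tcp_rot: [3.141, 0.001, 2.844]
ft_force: [-0.1, -0.7, -1.0]
opening: 0.86
grip_force: 0.0
```

```bash
python3 - <<'E'
from fitbox import *
print(env.state()["t"],env.state()["eef_pos"])
p=wrist(); q=read_camera("side"); t=read_camera("top")
for n,P in(("w",p),("t",t),("s",q)):
  for r in cut_out("lid_a",P):
    print(n,round(r["confidence"],2),r["at"],rect(P,r["region"],74),rect(P,r["region"],24))
  for r in cut_out("box",P)[:1]: print(n,"box",rect(P,r["region"],66))
a=cv2.resize(p["image"][80:280,220:420],(400,400)); b=cv2.resize(q["image"][100:180,210:290],(400,400),interpolation=cv2.INTER_CUBIC)
cv2.imwrite("pics/c7.png",np.hstack([a,b])[:,:,::-1])
E
```

```text
24.2833 [435.73540316 311.98990496 400.2098574 ]
w 0.92 [319.2, 187.8] [ 4.34917e+02  3.12338e+02  1.21768e+02  6.19100e+01 -3.01000e-01] [ 4.45186e+02  3.09162e+02  1.41624e+02  7.20060e+01 -3.01000e-01]
w 0.76 [200.4, 229.3] [ 4.43199e+02  1.75226e+02  6.28740e+01  5.35380e+01 -2.94000e-01] [ 4.54818e+02  1.49692e+02  7.31260e+01  6.22680e+01 -2.94000e-01]
w 0.24 [349.1, 180.0] [ 4.34177e+02  3.12819e+02  1.48423e+02  8.80550e+01 -2.79000e-01] [ 4.44324e+02  3.09722e+02  1.72625e+02  1.02414e+02 -2.79000e-01]
w box [ 4.35596e+02  3.12646e+02  1.50748e+02  8.99500e+01 -2.88000e-01]
t 0.74 [411.2, 202.5] [ 565.365 -184.439   55.694   35.16    -1.424] [ 568.568 -195.561   58.202   36.743   -1.424]
t 0.73 [294.5, 235.2] [ 4.78220e+02  1.35801e+02  1.18562e+02  5.80050e+01 -2.79000e-01] [ 4.77499e+02  1.39099e+02  1.23901e+02  6.06170e+01 -2.79000e-01]
t 0.73 [372.1, 182.3] [617.961 -75.148 342.365  96.392  -1.46 ] [623.532 -81.349 357.782 100.733  -1.46 ]
t 0.66 [228.2, 243.5] [ 4.66345e+02  2.99683e+02  5.95550e+01  5.92800e+01 -3.26000e-01] [ 4.65089e+02  3.10361e+02  6.22370e+01  6.19500e+01 -3.26000e-01]
t box [474.16  299.552  87.88   69.954   1.289]
s 0.87 [263.4, 138.5] [ 4.35612e+02  3.08586e+02  1.28289e+02  6.83940e+01 -2.82000e-01] [ 4.36324e+02  3.78365e+02  1.37176e+02  7.31320e+01 -2.82000e-01]
s 0.71 [291.2, 197.4] [ 4.73449e+02  8.37560e+01  1.14563e+02  6.27120e+01 -2.96000e-01] [ 4.76783e+02  1.37958e+02  1.22499e+02  6.70560e+01 -2.96000e-01]
s 0.63 [362.0, 308.7] [ 562.244 -229.438   61.826   43.586   -1.457] [ 571.73  -196.933   66.109   46.605   -1.457]
s 0.63 [257.6, 149.8] [ 4.27814e+02  2.70450e+02  1.51509e+02  1.45131e+02 -2.47000e-01] [ 4.27986e+02  3.37587e+02  1.62005e+02  1.55185e+02 -2.47000e-01]
s box [ 4.27622e+02  2.83800e+02  1.52399e+02  1.46280e+02 -2.79000e-01]
```

View pics/c7.png

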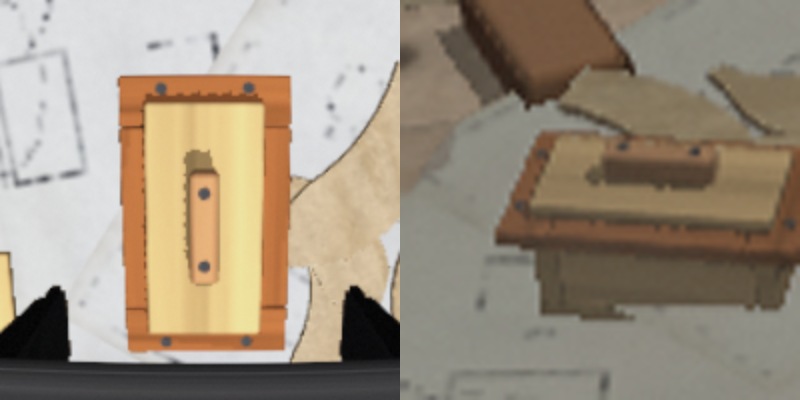

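The lid is centred to about 1 mm, with its plate flat on the flange, and the first lid lies flat. As a final check of the snap, I'll press the handle top with shut fingers. If the lid is home, contact should come at a TCP z of about 280.

Emit:
{"op": "move_arm", "data": {
  "commands": [
    [[0,0,-0.8],0,-1],
    [[0,0,-0.8],0,-1],
    [[0,0,-0.8],0,-1],
    [[0,0,-0.8],0,-1],
    [[0,0,-0.4],0,-1],
    [[0,0,-0.15],0,-1],
    [[0,0,-0.05],0,-1],
    [[0,0,-0.05],0,-1],
    [[0,0,-0.05],0,-1],
    [[0,0,-0.05],0,-1],
    [[0,0,0],0,-1],
    [[0,0,0],0,-1]
  ]
}}

```text
t: 25.73
eef_pos: [436.0, 312.0, 281.5]
tcp_rot: [3.141, 0.0, 2.844]
ft_force: [0.3, -0.5, -0.2]
opening: 0.214
grip_force: 0.0
```

Emit:
{"op": "move_arm", "data": {
  "commands": [
    [[0,0,0],0,-1],
    [[0,0,0],0,-1],
    [[0,0,0],0,-1],
    [[0,0,0],0,-1],
    [[0,0,-0.05],0,-1],
    [[0,0,-0.05],0,-1],
    [[0,0,-0.05],0,-1],
    [[0,0,0],0,-1]
  ]
}}

```text
t: 26.4
eef_pos: [435.7, 311.9, 280.2]
tcp_rot: [3.14, 0.002, 2.845]
ft_force: [-11.8, -7.4, 47.6]
opening: 0.003
grip_force: 23.8
```

Contact came at TCP z 280.2 with 48 N, exactly the seated height, so the lid is home. I'll retreat and hand in.

Emit:
{"op": "move_arm", "data": {
  "commands": [
    [[0,0,0.2],0,-1],
    [[0,0,0.6],0,-1],
    [[0,0,0.9],0,-1],
    [[0,0,0.9],0,-1],
    [[0,0,0.9],0,-1],
    [[0,0,0],0,-1],
    [[0,0,0],0,-1],
    [[0,0,0],0,-1]
  ]
}}

```text
t: 27.07
eef_pos: [435.7, 311.9, 381.0]
tcp_rot: [-3.141, -0.001, 2.844]
ft_force: [-0.2, -0.0, -0.1]
opening: 0.002
grip_force: 0.0
```

```bash
python3 - <<'E'
from h import *
s=env.state(); print(s["t"],s["eef_pos"],s["ft_force"])
p=wrist()
for r in cut_out("lid_a",p)[:1]: print(rect(p,r["region"],74))
print(env.job_done())
E
```

```text
27.0667 [435.73046665 311.91301503 381.00759472] [-0.18277813 -0.0116323  -0.06557836]
[ 4.37667e+02  1.78345e+02  5.31230e+01  5.16900e+01 -2.89000e-01]
the job is handed in; nothing more can be done
None
```

I handed the job in at 27 s: the second lid I tried is seated on the box (pressing its handle met firm contact at the seated height), the first lid was too big and lies flat on the table, and I left the third in the rack; the hand-in call returned no verdict.

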